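# Find the high spot on a grinder's burr carrier with the dial indicator

## Task

Check the coffee grinder's burr carrier for run-out: slide the dial indicator up until its sprung plunger presses lightly on the carrier's rim, a few millimetres in, then turn the carrier by its crank with the plunger riding on the rim and find the rim's highest spot. Leave the carrier standing with that highest spot right under the plunger and let go. Never let the plunger be driven in to the end of its travel, and leave the other things on the counter alone.

Things in the scene. Friction and masses are not known exactly. Their poses are not given: they have to be found in the camera images.
- stand: The truing stand, a dark steel base plate 160 x 300 x 12 mm fixed to the counter. Origin at the centre of its underside; z up, its y runs along the long side, from the spindle end (-y) to the indicator end (+y). The spindle (vertical axis) stands at y = -85 mm, x = 0; the indicator slides along x = 0.
- spindle (a point): Point on the spindle's vertical axis, 32 mm above the counter. The burr carrier turns about it: an aluminium disc 24 to 41 mm above the counter, nominally 88 mm across, with a steel burr (80 mm across, top 46 mm above the counter) and the crank on it. Its rim has one highest spot, about 3 mm proud, falling away within 35 degrees either side, and a lesser one elsewhere.
- crank_knob (a point): Top centre of the crank's upright black knob, 16 mm in diameter, 38 mm tall (53 to 91 mm above the counter), 34 mm from the spindle axis. The knob spins freely on its pin; moving it round the spindle turns the carrier. About 4 N at the knob turns it; it stays where it is left.
- crank (a joint): Angle of crank and carrier about the spindle (rad), counterclockwise from above positive; at 0 the knob lies towards the stand's -x side from the spindle. It can turn more than one full turn either way. Where the rim's high spots lie relative to the crank is not known and differs each time; at the start the highest is over 40 degrees from the plunger.
- slide_post (a point): Top centre of the indicator carriage's upright black post, 16 mm in diameter, gripped from above; it is free from 46 to 91 mm above the counter. It is 123 mm behind (stand +y of) the tip of the uncompressed plunger. Push or pull it along the stand's y to slide the indicator; the carriage drags with about 10 N and stays where it is left.
- slide (a joint): Travel of the indicator carriage (m): 0 = fully back, grows towards the spindle (stand -y), end stop at 0.045. The uncompressed plunger meets the nominal 88 mm rim at 0.030.
- plunger_tip (a point): Foremost point of the plunger's ball tip (7 mm ball on a 5 mm rod), 32 mm above the counter, pointing to the spindle along stand -y. It is part of a dial indicator, a flat steel disc 58 mm across lying face up (top 45 mm above the counter) with its dial centre 77 mm behind the tip of the uncompressed plunger.
- plunger (a joint): How far the plunger is pushed into the indicator (m): 0 = free, 0.010 = end of its travel. The spring pushes back with 0.6 N plus 0.35 N per mm. The higher the rim under the tip, the larger the reading. Past 0.0092 counts as driven to the end, so leave room for the high spot when setting it.
- pointer (a joint): Angle of the black pointer on the white dial (rad), clockwise from above: one full turn for 10 mm of plunger travel (0.628 rad per mm). At 0 it points away from the spindle, along stand +y.
- nut: Brass thumb nut, 24 mm across, 16 mm tall, standing loose on the stand's plate (bystander; origin at the underside's centre).
- washer: Steel spacer ring, 30 mm across, 5 mm thick, lying loose on the stand's plate (bystander).
- pitcher: Steel milk pitcher, 84 mm across, 110 mm tall, with a handle (bystander).
- tamper: Steel coffee tamper, 58 mm across, 84 mm tall (bystander).
- cup: White espresso cup, 66 mm across, 60 mm tall (bystander).
- brush: Grinder brush lying on the counter (bystander).
- driver: Screwdriver lying on the counter (bystander).
- jar: Amber glass jar with a steel lid, 76 mm across, 110 mm tall (bystander).

How it is judged:
By the outcome, as a careful person would: the job done as asked, in the order asked, and still so for the second after the job is handed in, with the robot touching nothing.
It also fails if it takes over 72 s, if anything falls off the work surface, if the arm or the gripper's body presses on something with over 40 N, if the wrist force passes 120 N, or if a joint passes its speed limit or range.

## Robot

A 7-joint arm with a two-finger parallel gripper is mounted at the origin on the work surface. World frame = base frame: x ahead of the robot, y to its left, z up, the work surface at z = 0. Lengths are in m, angles in rad, forces in N, time in s.
With the tool pointing down it reaches from about 0.4 to 0.85 m from the base axis. Payload 10.4 kg.
Tool frame: the origin (TCP) lies on the centre line of the jaws, within the pads' length; the fingertips stand 22 mm ahead of it and the grasp point (between the pads) lies 3 mm ahead of it; z points along the fingers, y is the direction in which the jaws open and shut (so a half turn about z gives the same grasp; the last joint's range is limited). The gripper opens to 85 mm and grips with 20 to 120 N. Pads are 22 mm wide; open, the fingers measure 114 mm over their backs; the gripper's body (76 mm by 85 mm) begins 54 mm behind the grasp point. The pads swing forward as they close: fully open they stand 13 mm farther back than shut.
Start: joints at [1.262, 0.332, -0.065, 1.46, 0.022, 1.35, -0.088], TCP at [0.176, -0.6, 0.253] pointing down, gripper open.
Joint ranges: [-2.6, 2.6], [-0.5, 2.12], [-1.47, 1.34], [0.16, 2.42], [-1.27, 4.41], [0.06, 2.06], [-2.6, 2.6]. Speed limits (rad/s): [2.22, 2.22, 2.79, 2.79, 3.14, 3.14, 3.14].

## Interface

Orientations are given as a unit quaternion [w, x, y, z].
In Python, from plant import ctrl gives the robot as it stands.
- The arm moves only by the tool arm_command, never from a script. Its argument "series" is one flat list of numbers, 5 for each row, row after row: the opening, from 0 (shut) to 1 (fully open), then the shift along the tool's x, y, z in m, then the turn about the tool's z in degrees. In form: [claw, dx, dy, dz, turn, claw, dx, dy, dz, turn, ...]. A call has exactly 10 rows; each row is the pose to reach, as a shift and turn from the pose commanded when the call began, along the tool's axes at that moment; what a row does not reach only later rows make up. A row lasts 1/10 s, in which the tool goes at most 50 mm and 8.59 degrees, less where a joint would pass 70% of its speed; a pose out of reach is approached as far as the arm can. A call with a gripper value outside its range is refused whole. The fingers move at their own pace and stop on an object; "squeeze" is the grip in N (left out, the last holds). Time passes only in rows, so rows that repeat a pose let the fingers close, or fill a call up. It gives the time, the measured TCP pose, the force and the opening at its end, in the units of the state.
- ctrl.get_state(): the state, without advancing time (a new reading comes with each control period).
- ctrl.capture(name): name is "scene" or "top"; returns a dict with "pixels" (480x640x3 uint8, red, green, blue), "depth" (480x640 float32, m along the optical axis (not along the pixel's ray), 0 where there is no reading), "fx", "fy", "cx", "cy" (pixels), "k1" (the pictures are not rectified: a ray, as slopes to the right and down, at radius r is drawn at 1 + k1 r^2 times it, then the intrinsics apply), "rvec" (rotation vector, rad) and "tvec" (3), from world to camera coordinates, as OpenCV has them. Camera axes: x right, y down, z forward; pixel columns grow to the right and rows downward; lengths in m; the calibration is good to about 2 mm. A picture is of the moment at which its call begins.
- ctrl.job_done(): hands the job in, once; it reports no verdict.
Trained networks look in the newest picture that a camera, given by its name, has taken for a name from the list of things; names that differ only in an ending like _2 or _b are one class to them, and where a whole thing is asked for, a point or a joint stands for the part that bears it (a point fixed in the world has none). Each returns a list of dicts, best first, with "score" (0 to 1); they miss things now and then, are a little off and sometimes report something else, mostly with a low value. They report only what shows in the picture. A call takes as long as a camera call.
- ctrl.masks_of(name, camera): "region" (480x640 bool, what is visible of it) and "at" ([column, row] in pixels, amid what is visible of it).
The state is a dict: "t": time; "q": joint angles; "joint_vel": joint speeds; "joint_efforts": joint torques, N m; "tool_pos": TCP position; "tool_rot": TCP orientation; "contact_force": force on the tool from outside, world axes, zero at the start; "wrist_torque": the same for the moment, N m; "grip_width": finger opening in m.
Only numpy, scipy, OpenCV 4.12 (cv2) and the standard library are available. Lean on these libraries where they do the work, as an engineer would, in place of code of your own. Each camera call takes 0.05 s, during which the arm holds its last target. There are 200 camera calls.

## Working session

There is one attempt and no reset: what is moved stays moved. The work goes in short steps, Python scripts to look and compute and a tool call to move; the robot and the scene stay as the last step left them, time stands still between calls to the robot, and variables do not carry over. Pictures are saved under pics/ and viewed, about 8 in all and at most 12, crops included, and the job is handed in when it is done.

Besides the shell and the picture viewer there is one more tool, called after "Request:" by a JSON object that holds its "op" and its "data", one argument or row to a line. arm_command: Moves the arm, as the interface text tells. Its arguments: {"type":"object","properties":{"series":{"type":"array"},"squeeze":{"type":"number"}},"required":["series"]}

```bash
ls; mkdir -p pics; cat > h.py <<'E'
import numpy as np, cv2
from plant import ctrl
def cap(n):
    c=ctrl.capture(n); c['R']=cv2.Rodrigues(np.array(c['rvec'],float))[0]; c['t']=np.array(c['tvec'],float).reshape(3); return c
def ray(c,u,v):
    x=(u-c['cx'])/c['fx'];y=(v-c['cy'])/c['fy'];a,b=x,y
    for _ in range(20):
        s=1+c['k1']*(a*a+b*b);a,b=x/s,y/s
    return np.array([a,b,1.])
def atz(c,u,v,z):
    d=c['R'].T@ray(c,u,v);o=-c['R'].T@c['t'];return o+d*(z-o[2])/d[2]
def atd(c,u,v,dep=None):
    dep=c['depth'][int(round(v)),int(round(u))] if dep is None else dep
    return c['R'].T@(ray(c,u,v)*dep-c['t'])
def proj(c,P):
    p=c['R']@np.array(P,float)+c['t'];a,b=p[:2]/p[2];s=1+c['k1']*(a*a+b*b)
    return c['fx']*a*s+c['cx'],c['fy']*b*s+c['cy']
def save(c,f): cv2.imwrite('pics/'+f,c['pixels'][:,:,::-1])
E
python3 - <<'E'
from h import *
np.set_printoptions(precision=4,suppress=True)
for n in('top','scene'):
    c=cap(n);save(c,n+'0.png');print(n,-c['R'].T@c['t'],c['R'][2],c['fx'],c['k1'])
    for k in('stand','crank_knob','slide_post','plunger_tip','pointer','nut','washer','pitcher','tamper','cup','brush','driver','jar','plunger'):
        try:
            for r in ctrl.masks_of(k,n)[:1]:
                u,v=r['at'];print(k,round(r['score'],2),r['at'],r['region'].sum(),atd(c,u,v))
        except Exception as e: print(k,e)
print({k:np.round(v,3) for k,v in ctrl.get_state().items()})
E
```

```text
pics
top [0.3762 0.0138 1.0546] [ 0.2141 -0.0376 -0.9761] 433.64215982016265 0.01042782448883287
stand 0.71 [317.0, 263.6] 7836 [0.553  0.0032 0.0111]
crank_knob 0.33 [337.9, 176.4] 902 [ 0.7623 -0.0855  0.021 ]
slide_post 0.82 [285.4, 267.9] 726 [0.5502 0.0787 0.0421]
nut 0.48 [323.3, 236.9] 65 [ 0.6122 -0.0225  0.0287]
pitcher 0.9 [175.4, 335.1] 1914 [0.4419 0.3604 0.0064]
tamper 0.62 [466.0, 273.4] 494 [ 0.4625 -0.3259  0.0767]
cup 0.83 [231.8, 185.2] 905 [0.791  0.1841 0.0039]
brush 0.91 [338.4, 178.9] 945 [ 0.7568 -0.0859  0.0175]
driver 0.64 [156.0, 257.8] 472 [0.631  0.3842 0.0216]
jar 0.57 [454.3, 188.9] 1228 [ 0.6536 -0.334   0.1112]
scene [ 0.8842 -0.5201  1.0962] [-0.2621  0.4432 -0.8572] 477.8388518310404 -0.11545906975544097
stand 0.83 [314.0, 253.8] 5980 [ 0.5611 -0.0058  0.0135]
crank_knob 0.44 [285.8, 257.0] 71 [ 0.5282 -0.0818  0.0866]
slide_post 0.89 [330.9, 225.6] 616 [0.5648 0.0771 0.0393]
pointer 0.38 [312.4, 253.3] 6113 [ 0.5556 -0.0047  0.0095]
nut 0.65 [328.3, 263.9] 57 [ 0.6116 -0.0199  0.0275]
washer 0.51 [210.2, 344.0] 539 [ 0.4789 -0.3424  0.0351]
pitcher 
[... 163 characters left out ...]
0.93 [368.6, 314.4] 1063 [ 0.7614 -0.0882  0.0187]
driver 0.64 [399.0, 164.7] 311 [0.6285 0.372  0.0178]
jar 0.96 [278.2, 388.2] 1280 [ 0.6855 -0.3617  0.1123]
plunger 0.55 [328.2, 224.0] 525 [0.5595 0.0719 0.0502]
{'t': np.float64(1.5), 'q': array([ 1.262,  0.332, -0.065,  1.46 ,  0.022,  1.35 , -0.089]), 'joint_vel': array([ 0.001, -0.   ,  0.001,  0.001,  0.001,  0.001,  0.   ]), 'joint_efforts': array([ -0.   , -62.522,   0.049, -39.182,   0.016,   0.002,   0.   ]), 'tool_pos': array([ 0.176, -0.6  ,  0.253]), 'tool_rot': array([0.   , 0.99 , 0.142, 0.   ]), 'contact_force': array([-0.756, -0.356, -0.101]), 'wrist_torque': array([-0.035,  0.033,  0.047]), 'grip_width': np.float64(0.085)}
```

```bash
python3 - <<'E'
import cv2,numpy as np
a=cv2.imread('pics/top0.png')[190:350,230:410]; b=cv2.imread('pics/scene0.png')[170:330,230:410]
b=cv2.resize(b,None,fx=4.4,fy=4.4,interpolation=2);a=cv2.resize(a,None,fx=4.4,fy=4.4,interpolation=2)
cv2.imwrite('pics/a.png',a[:600]);cv2.imwrite('pics/b.png',b[:600])
E
```

```text
(no output)
```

View pics/top0.png

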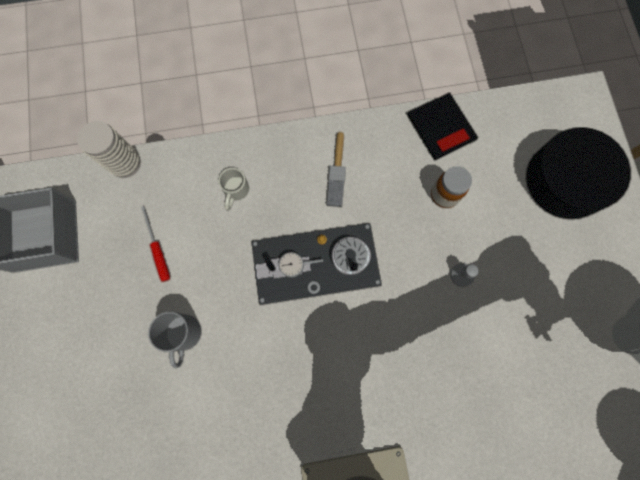

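```bash
sleep 0
```

```text
(no output)
```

View pics/a.png

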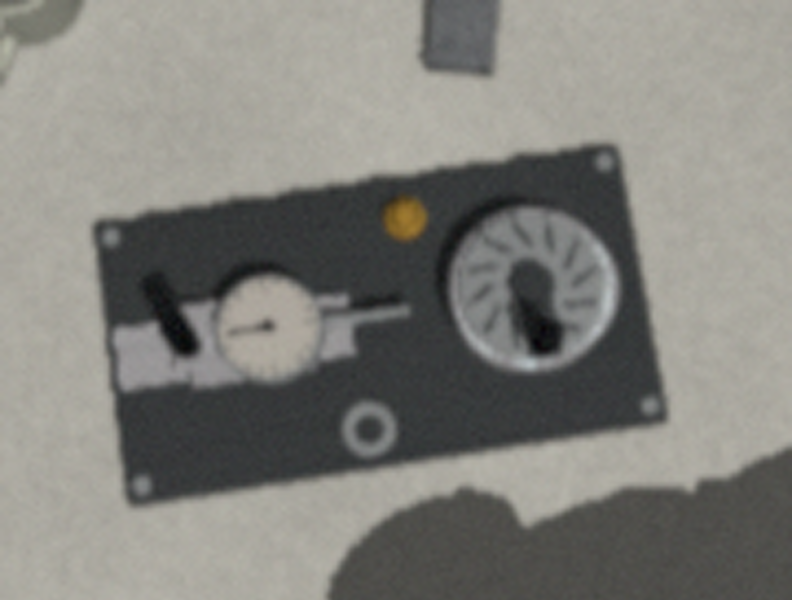

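View pics/b.png

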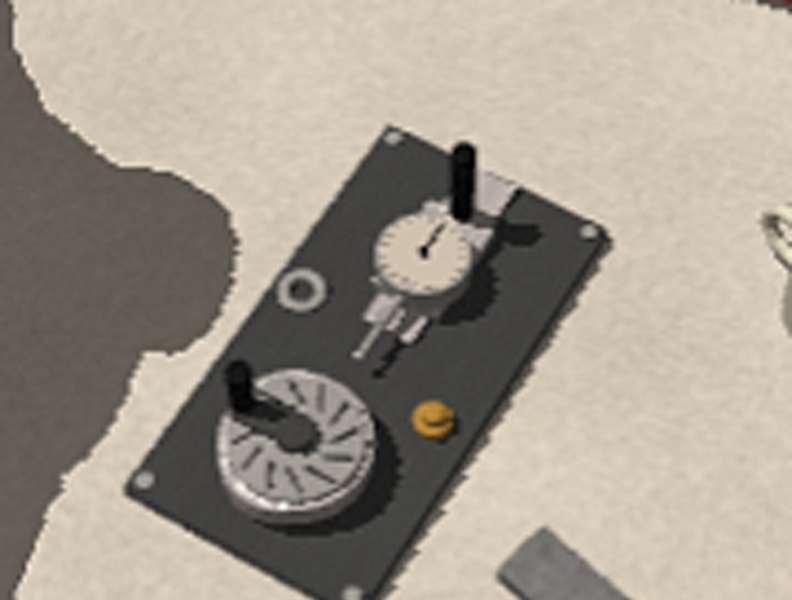

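```bash
cat >> h.py <<'E'
def lsq(cs,ps):
    A=np.zeros((3,3));b=np.zeros(3)
    for c,(u,v) in zip(cs,ps):
        d=c['R'].T@ray(c,u,v);d/=np.linalg.norm(d);o=-c['R'].T@c['t'];M=np.eye(3)-np.outer(d,d);A+=M;b+=M@o
    return np.linalg.solve(A,b)
E
python3 - <<'E'
from h import *
np.set_printoptions(precision=4,suppress=True)
t=cap('top');s=cap('scene')
A=lambda p:(p[0]/4.4+230-.4,p[1]/4.4+190-.4)
B=lambda p:(p[0]/4.4+230-.4,p[1]/4.4+170-.4)
C=np.array([atz(t,*A(p),.012)[:2] for p in((97,222),(614,145),(665,420),(132,503))])
# stand coords: +y left in image; which x? z up: +y=world+y -> +x=world +x
M=np.array([(.08,.15),(.08,-.15),(-.08,-.15),(-.08,.15)])
ctr=C.mean(0);H=(C-ctr).T@M;th=np.arctan2(H[1,0]-H[0,1],H[0,0]+H[1,1])
R=np.array([[np.cos(th),-np.sin(th)],[np.sin(th),np.cos(th)]])
print('stand',ctr,th,'res',C-ctr-M@R.T)
W=lambda x,y,z:np.r_[ctr+R@[x,y],z]
sp=W(0,-.085,.046);print('spindle',sp,'proj crop top',(np.array(proj(t,sp))-[230,190])*4.4,'scene',(np.array(proj(s,sp))-[230,170])*4.4)
print('sp obs top',atz(t,*A((531,285)),.046),'scene obs',atz(s,*B((297,435)),.046))
print('knob scene',atz(s,*B((238,372)),.091),'base? top',atz(t,*A((545,340)),.06),atz(t,*A((545,345)),.091))
print('post tri',lsq([t,s],[A((152,280)),B((463,152))]),'scene',atz(s,*B((463,152)),.091),'top',atz(t,*A((152,280)),.091))
for n,a in(('post',atz(s,*B((463,152)),.091)),('knob',atz(s,*B((238,372)),.091))):
    print(n,'stand frame',R.T@(a[:2]-ctr),'topcrop proj',(np.array(proj(t,a))-[230,190])*4.4)
E
```

```text
stand [0.5565 0.0064] -0.016032808577617266 res [[-0.0009 -0.0028]
 [-0.0013  0.0033]
 [ 0.0011  0.0029]
 [ 0.001  -0.0034]]
spindle [ 0.5551 -0.0786  0.046 ] proj crop top [531.0976 283.6705] scene [294.1939 434.0947]
sp obs top [ 0.5555 -0.0777  0.046 ] scene obs [ 0.5554 -0.0779  0.046 ]
knob scene [ 0.5211 -0.0796  0.091 ] base? top [ 0.5228 -0.0783  0.06  ] [ 0.5157 -0.075   0.091 ]
post tri [0.5706 0.1075 0.1105] scene [0.5573 0.1101 0.091 ] top [0.5831 0.1179 0.091 ]
post stand frame [-0.0009  0.1037] topcrop proj [172.4481 324.4831]
knob stand frame [-0.034  -0.0865] topcrop proj [550.0772 331.3558]
```

Request:
{"op": "arm_command", "data": {
  "series": [1,0.03,-0.03,0,2,1,0.06,-0.06,0,4,1,0.09,-0.09,0,6,1,0.12,-0.122,0,8,1,0.15,-0.153,0,10,1,0.18,-0.183,0,12,1,0.21,-0.214,0,14,1,0.24,-0.245,0,16,1,0.27,-0.275,0,17.2,1,0.3,-0.306,0,17.2]
}}

```text
t: 2.6
tool_pos: [0.3783, -0.2199, 0.2536]
tool_rot: [0.0, 1.0, -0.008, 0.0]
contact_force: [0.6, -0.4, 0.5]
grip_width: 0.0852
```

Request:
{"op": "arm_command", "data": {
  "series": [1,0.022,-0.042,0,0,1,0.044,-0.084,0,0,1,0.066,-0.126,0,0,1,0.088,-0.168,0.01,0,1,0.11,-0.21,0.03,0,1,0.132,-0.252,0.05,0,1,0.153,-0.293,0.07,0,1,0.174,-0.333,0.093,0,1,0.174,-0.333,0.093,0,1,0.174,-0.333,0.093,0]
}}

```text
t: 3.6
tool_pos: [0.5562, 0.1103, 0.1593]
tool_rot: [-0.0, 1.0, -0.006, -0.001]
contact_force: [0.1, -1.0, -0.0]
grip_width: 0.0853
```

```bash
python3 - <<'E'
from h import *
st=ctrl.get_state();print(st['t'],st['tool_pos'],st['contact_force'])
t=cap('top');s=cap('scene')
a=cv2.resize(t['pixels'][220:320,230:360],None,fx=4,fy=4,interpolation=2);b=cv2.resize(s['pixels'][170:270,260:390],None,fx=4,fy=4,interpolation=2)
cv2.imwrite('pics/c.png',np.vstack([a,b])[:600,:,::-1] if 0 else np.hstack([cv2.resize(a,(400,308)),cv2.resize(b,(400,308))])[:,:,::-1])
E
```

```text
3.6 [0.55617231 0.11032109 0.15931365] [ 0.07538603 -0.95197223 -0.00347065]
```

View pics/c.png

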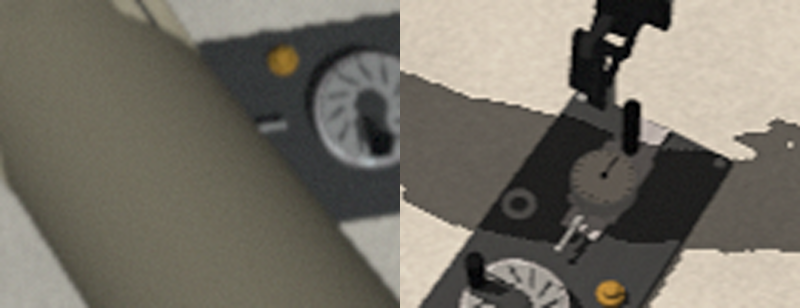

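Request:
{"op": "arm_command", "data": {
  "series": [1,0,0,0.02,0,1,0,0,0.04,0,1,0,0,0.06,0,1,0,0,0.08,0,1,0,0,0.08,0,0,0,0,0.08,0,0,0,0,0.08,0,0,0,0,0.08,0,0,0,0,0.08,0,0,0,0,0.08,0],
  "squeeze": 50
}}

```text
t: 4.7
tool_pos: [0.5569, 0.11, 0.0812]
tool_rot: [-0.001, 1.0, -0.007, 0.001]
contact_force: [-2.7, -2.2, 6.1]
grip_width: 0.0148
```

```bash
cat > dial.py <<'E'
from h import *
def dial(name,P,fn=None,S=6):
    """rectify dial around P (world xyz, z=.045); stand yaw th"""
    c=cap(name);th=-0.016;n=160;mm=np.arange(-40,40,.5)/1000
    # output image: right = stand +x, up = stand +y
    X,Y=np.meshgrid(mm,-mm);wx=P[0]+X*np.cos(th)-Y*np.sin(th);wy=P[1]+X*np.sin(th)+Y*np.cos(th)
    pts=np.stack([wx,wy,np.full_like(wx,P[2])],-1).reshape(-1,3)@c['R'].T+c['t']
    a=pts[:,:2]/pts[:,2:];s=1+c['k1']*(a**2).sum(1,keepdims=True);a=a*s
    mx=(c['fx']*a[:,0]+c['cx']).reshape(n,n).astype('f4');my=(c['fy']*a[:,1]+c['cy']).reshape(n,n).astype('f4')
    im=cv2.remap(c['pixels'],mx,my,cv2.INTER_CUBIC)
    if fn: cv2.imwrite('pics/'+fn,cv2.resize(im,None,fx=3.5,fy=3.5,interpolation=2)[:,:,::-1])
    return im
E
python3 - <<'E'
from dial import *
st=ctrl.get_state();p=st['tool_pos'];print(st['t'],p,st['contact_force'],st['grip_width'])
im=dial('scene',[p[0]-.0007,p[1]-.046,.045],'d0.png')
E
```

```text
4.7 [0.55691907 0.11000269 0.08116196] [-2.65848931 -2.22652406  6.05735986] 0.014761826116030179
```

View pics/d0.png

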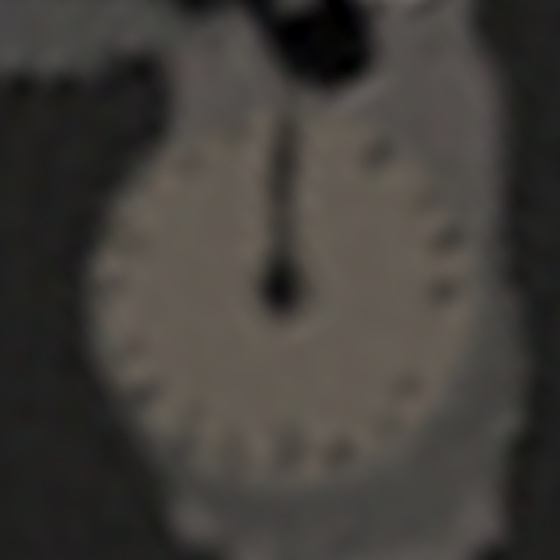

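Request:
{"op": "arm_command", "data": {
  "series": [0,0,0.003,0,0,0,0,0.006,0,0,0,0,0.009,0,0,0,0,0.012,0,0,0,0,0.015,0,0,0,0,0.018,0,0,0,0,0.02,0,0,0,0,0.022,0,0,0,0,0.022,0,0,0,0,0.022,0,0]
}}

```text
t: 5.75
tool_pos: [0.5566, 0.0898, 0.0812]
tool_rot: [-0.002, 1.0, -0.006, 0.001]
contact_force: [0.3, 7.9, 3.6]
grip_width: 0.0145
```

```bash
cat >> dial.py <<'E'
def ang(im):
    """pointer angle, rad clockwise from up; dark score by radial profile, centre refined from hub"""
    g=cv2.GaussianBlur(im.astype('f4').mean(2),(0,0),1)
    sub=g[64:96,64:96];k=cv2.GaussianBlur(sub,(0,0),2.5);iy,ix=np.unravel_index(k.argmin(),k.shape);cx,cy=ix+64,iy+64
    T=np.radians(np.arange(0,360,1));r=np.arange(9,38)
    v=cv2.remap(g,(cx+np.outer(np.sin(T),r)).astype('f4'),(cy-np.outer(np.cos(T),r)).astype('f4'),1)
    m=v.mean(1);m=m-np.median(m);j=m.argmin();idx=np.arange(j-12,j+13);w=np.clip(-m[idx%360]-0.3*(-m[j]),0,None)
    a=(idx*w).sum()/w.sum();return a%360,(cx,cy),-m[j]/np.median(v)
def read(name,y,fn=None,x=None):
    x=0.5565+0.016*(y-.0064) if x is None else x
    im=dial(name,[x,y,.045],fn);a,c,s=ang(im);print(name,'ang %.1f mm %.2f hub %s contrast %.2f'%(a,a/36,c,s));return a
E
python3 - <<'E'
from dial import *
st=ctrl.get_state();p=st['tool_pos'];print(st['t'],p,st['contact_force'],st['grip_width'])
read('scene',p[1]-.046,'d1.png')
E
```

```text
5.75 [0.5566003  0.08983188 0.08119298] [0.29119778 7.87515818 3.58238644] 0.01448821993199809
scene ang 0.5 mm 0.01 hub (np.int64(78), np.int64(80)) contrast 0.37
```

Request:
{"op": "arm_command", "data": {
  "series": [0,0,0.001,0,0,0,0,0.002,0,0,0,0,0.003,0,0,0,0,0.004,0,0,0,0,0.004,0,0,0,0,0.004,0,0,0,0,0.004,0,0,0,0,0.004,0,0,0,0,0.004,0,0,0,0,0.004,0,0]
}}

```text
t: 6.8
tool_pos: [0.5566, 0.0865, 0.0812]
tool_rot: [-0.002, 1.0, -0.006, 0.001]
contact_force: [0.9, 10.5, 3.5]
grip_width: 0.0147
```

```bash
python3 - <<'E'
from dial import *
st=ctrl.get_state();p=st['tool_pos'];print(st['t'],p,st['contact_force'],st['grip_width'])
read('scene',p[1]-.046,'d2.png')
E
```

```text
6.8 [0.55659973 0.08647583 0.08124462] [ 0.92966591 10.52671258  3.46033536] 0.014677363920116485
scene ang 86.2 mm 2.39 hub (np.int64(78), np.int64(81)) contrast 0.50
```

Request:
{"op": "arm_command", "data": {
  "series": [0,0,0.0004,0,0,0,0,0.0008,0,0,0,0,0.0014,0,0,0,0,0.0014,0,0,0,0,0.0014,0,0,0,0,0.0014,0,0,0,0,0.0014,0,0,0,0,0.0014,0,0,0,0,0.0014,0,0,0,0,0.0014,0,0]
}}

```text
t: 7.85
tool_pos: [0.5565, 0.0853, 0.0812]
tool_rot: [-0.002, 1.0, -0.006, 0.001]
contact_force: [0.8, 11.3, 3.7]
grip_width: 0.0145
```

```bash
python3 - <<'E'
from dial import *
st=ctrl.get_state();p=st['tool_pos'];print(st['t'],p,st['contact_force'],st['grip_width'])
read('scene',p[1]-.046,'d3.png')
E
```

```text
7.85 [0.55654257 0.08529979 0.08123272] [ 0.82700466 11.25463996  3.73685535] 0.014508746453203058
scene ang 123.2 mm 3.42 hub (np.int64(78), np.int64(81)) contrast 0.40
```

View pics/d3.png

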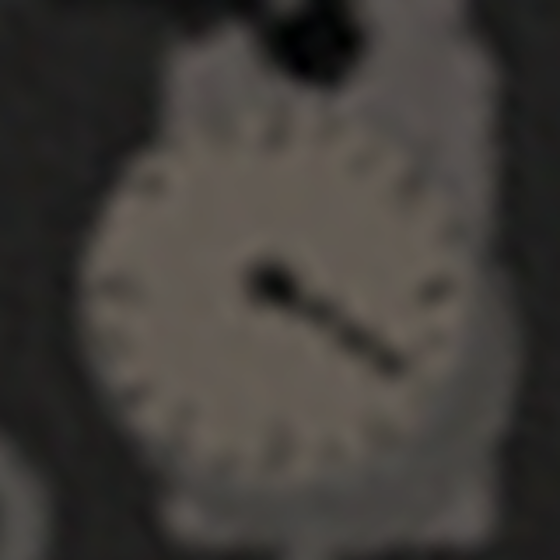

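Request:
{"op": "arm_command", "data": {
  "series": [0,0,-0.001,0,0,0,0,-0.002,0,0,0.3,0,-0.002,0,0,0.6,0,-0.002,0,0,0.8,0,-0.002,0,0,0.8,0,-0.002,0,0,0.8,0,-0.002,-0.015,0,0.8,0,-0.002,-0.03,0,0.8,0,-0.002,-0.05,0,0.8,0,-0.002,-0.05,0]
}}

```text
t: 8.9
tool_pos: [0.558, 0.0841, 0.1343]
tool_rot: [-0.0, 1.0, -0.007, 0.003]
contact_force: [0.5, 1.2, -1.1]
grip_width: 0.0681
```

```bash
python3 - <<'E'
from dial import *
st=ctrl.get_state();p=st['tool_pos'];print(st['t'],p,st['contact_force'],st['grip_width'])
read('scene',.0393)
print([(r['at'],round(r['score'],2)) for r in ctrl.masks_of('crank_knob','scene')])
E
```

```text
8.9 [0.55804832 0.08412676 0.13433907] [ 0.51552711  1.19125383 -1.0571263 ] 0.0681450602913571
scene ang 123.0 mm 3.42 hub (np.int64(78), np.int64(81)) contrast 0.39
[([284.8, 254.9], 0.52), ([313.7, 257.1], 0.23)]
```

Request:
{"op": "arm_command", "data": {
  "series": [0.8,-0.006,0.027,0,0,0.8,-0.012,0.054,0,0,0.8,-0.018,0.081,0,0,0.8,-0.023,0.108,0,0,0.8,-0.029,0.135,0,0,0.8,-0.0347,0.163,0,0,0.8,-0.0347,0.163,0,0,0.8,-0.0347,0.163,0.02,0,0.8,-0.0347,0.163,0.04,0,0.8,-0.0347,0.163,0.053,0]
}}

```text
t: 10.0
tool_pos: [0.5184, -0.0784, 0.0758]
tool_rot: [-0.0, 1.0, -0.007, -0.001]
contact_force: [0.3, -0.0, -0.3]
grip_width: 0.0682
```

Request:
{"op": "arm_command", "data": {
  "series": [0.8,0,0,0,0,0.5,0,0,0,0,0,0,0,0,0,0,0,0,0,0,0,0,0,0,0,0,0,0,0,0,0,0,0,0,0,0,0,0,0,0,0,0,0,0,0,0,0,0,0,0],
  "squeeze": 40
}}

```text
t: 11.0
tool_pos: [0.5196, -0.0788, 0.0781]
tool_rot: [0.0, 1.0, -0.007, 0.001]
contact_force: [-2.2, 0.7, 6.3]
grip_width: 0.0149
```

```bash
python3 - <<'E'
from dial import *
st=ctrl.get_state();p=st['tool_pos'];print(st['t'],p,st['contact_force'],st['grip_width'])
read('scene',.0393)
c=cap('top');im=c['pixels'];d=dial('top',[.557,.0393,.045])
s=cap('scene')['pixels']
cv2.imwrite('pics/e.png',np.hstack([cv2.resize(im[190:350,230:410],(400,356)),cv2.resize(s[170:330,230:410],(400,356))])[:,:,::-1])
E
```

```text
11.0 [ 0.51963171 -0.07883362  0.0780936 ] [-2.18298535  0.7247667   6.3153869 ] 0.014912194764222822
scene ang 127.4 mm 3.54 hub (np.int64(78), np.int64(81)) contrast 0.69
```

View pics/e.png

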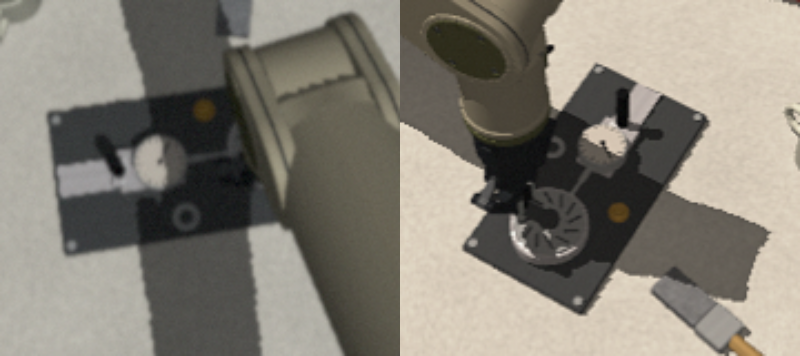

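```bash
cat >> dial.py <<'E'
def ang2(im,cc=(78.5,80.5)):
    g=im.astype('f4').mean(2);L=np.log(g+3)
    bh=cv2.morphologyEx(L,cv2.MORPH_CLOSE,cv2.getStructuringElement(2,(13,13)))-L
    T=np.radians(np.arange(360));r=np.arange(8,38)
    best=None
    for cx in np.arange(cc[0]-2,cc[0]+2.1):
        for cy in np.arange(cc[1]-2,cc[1]+2.1):
            v=cv2.remap(bh,(cx+np.outer(np.sin(T),r)).astype('f4'),(cy-np.outer(np.cos(T),r)).astype('f4'),1)
            m=np.minimum(v,.8).mean(1);j=m.argmax()
            if best is None or m[j]>best[0]:
                idx=np.arange(j-8,j+9);w=np.clip(m[idx%360]-.3*m[j],0,None);best=(m[j],(idx*w).sum()/w.sum()%360,np.median(m))
    return best[1],best[0],best[2]
def log(fn=None):
    import json
    st=ctrl.get_state();p=st['tool_pos'];o=[]
    for n in('scene','top'):
        im=dial(n,[.557,.0393,.045],(n+fn) if fn else None);np.save('pics/%s_%.2f.npy'%(n,st['t']),im);a=ang2(im);o+=[round(a[0]/36,3),round(a[1],2),round(a[2],2)]
    print(round(float(st['t']),2),np.round(p,4),np.round(st['contact_force'],1),round(float(st['grip_width']),4),'scene',o[:3],'top',o[3:])
    open('log.txt','a').write(json.dumps([float(st['t']),float(p[0]),float(p[1])]+o)+'\n')
E
python3 -c "
from dial import *;log()"
```

```text
11.2 [ 0.5196 -0.0788  0.0781] [-2.4  0.3  6.6] 0.015 scene [np.float64(3.359), np.float32(0.5), np.float32(0.02)] top [np.float64(3.43), np.float32(0.15), np.float32(0.01)]Traceback (most recent call last):
  File "<string>", line 2, in <module>
    from dial import *;log()
                       ~~~^^
  File "dial.py", line 42, in log
    open('log.txt','a').write(json.dumps([float(st['t']),float(p[0]),float(p[1])]+o)+'\n')
                              ~~~~~~~~~~^^^^^^^^^^^^^^^^^^^^^^^^^^^^^^^^^^^^^^^^^^^^
    return _default_encoder.encode(obj)
           ~~~~~~~~~~~~~~~~~~~~~~~^^^^^
    chunks = self.iterencode(o, _one_shot=True)
    return _iterencode(o, 0)
    raise TypeError(f'Object of type {o.__class__.__name__} '
                    f'is not JSON serializable')
TypeError: Object of type float32 is not JSON serializable
```

Request:
{"op": "arm_command", "data": {
  "series": [0,0.0001,0.003,0,0,0,0.0005,0.0059,0,0,0,0.0012,0.0088,0,0,0,0.002,0.0116,0,0,0,0.0032,0.0144,0,0,0,0.0046,0.017,0,0,0,0.0046,0.017,0,0,0,0.0046,0.017,0,0,0,0.0046,0.017,0,0,0,0.0046,0.017,0,0]
}}

```text
t: 12.3
tool_pos: [0.5244, -0.0954, 0.0781]
tool_rot: [-0.0, 1.0, -0.007, 0.001]
contact_force: [2.1, 3.0, 5.3]
grip_width: 0.0146
```

```bash
python3 -c "
from dial import *;log()"
```

```text
12.3 [ 0.5244 -0.0954  0.0781] [2.1 3.  5.3] 0.0146 scene [np.float64(3.438), np.float32(0.56), np.float32(0.02)] top [np.float64(3.426), np.float32(0.2), np.float32(0.0)]Traceback (most recent call last):
  File "<string>", line 2, in <module>
    from dial import *;log()
                       ~~~^^
  File "dial.py", line 42, in log
    open('log.txt','a').write(json.dumps([float(st['t']),float(p[0]),float(p[1])]+o)+'\n')
                              ~~~~~~~~~~^^^^^^^^^^^^^^^^^^^^^^^^^^^^^^^^^^^^^^^^^^^^
    return _default_encoder.encode(obj)
           ~~~~~~~~~~~~~~~~~~~~~~~^^^^^
    chunks = self.iterencode(o, _one_shot=True)
    return _iterencode(o, 0)
    raise TypeError(f'Object of type {o.__class__.__name__} '
                    f'is not JSON serializable')
TypeError: Object of type float32 is not JSON serializable
```

```bash
sed -i "s/o+=\[round(a\[0\]\/36,3),round(a\[1\],2),round(a\[2\],2)\]/o+=[round(float(a[0])\/36,3),round(float(a[1]),2)]/; s/'scene',o\[:3\],'top',o\[3:\]/'scene',o[:2],'top',o[2:]/" dial.py
echo '[11.2,0.5196,-0.0788,3.359,0.5,3.43,0.15]
[12.3,0.5244,-0.0954,3.438,0.56,3.426,0.2]' > log.txt; grep -n "o+=" dial.py
```

```text
40:        im=dial(n,[.557,.0393,.045],(n+fn) if fn else None);np.save('pics/%s_%.2f.npy'%(n,st['t']),im);a=ang2(im);o+=[round(float(a[0])/36,3),round(float(a[1]),2)]
```

Request:
{"op": "arm_command", "data": {
  "series": [0,0.0016,0.0025,0,0,0,0.0034,0.0049,0,0,0,0.0054,0.007,0,0,0,0.0076,0.009,0,0,0,0.0099,0.0109,0,0,0,0.0124,0.0124,0,0,0,0.0124,0.0124,0,0,0,0.0124,0.0124,0,0,0,0.0124,0.0124,0,0,0,0.0124,0.0124,0,0]
}}

```text
t: 13.4
tool_pos: [0.5367, -0.1074, 0.0781]
tool_rot: [-0.0, 1.0, -0.007, 0.001]
contact_force: [0.9, 4.9, 5.6]
grip_width: 0.0148
```

```bash
python3 -c "
from dial import *;log()"
```

```text
13.4 [ 0.5367 -0.1074  0.0781] [0.9 4.9 5.6] 0.0148 scene [3.439, 0.56] top [3.352, 0.21]
```

Request:
{"op": "arm_command", "data": {
  "series": [0,0.0026,0.0014,0,0,0,0.0054,0.0025,0,0,0,0.0082,0.0034,0,0,0,0.0111,0.004,0,0,0,0.014,0.0044,0,0,0,0.017,0.0046,0,0,0,0.017,0.0046,0,0,0,0.017,0.0046,0,0,0,0.017,0.0046,0,0,0,0.017,0.0046,0,0]
}}

```text
t: 14.5
tool_pos: [0.5532, -0.1119, 0.0781]
tool_rot: [-0.001, 1.0, -0.007, 0.001]
contact_force: [-1.7, 5.7, 7.2]
grip_width: 0.0147
```

```bash
python3 -c "
from dial import *;log()"
```

```text
14.5 [ 0.5532 -0.1119  0.0781] [-1.7  5.7  7.2] 0.0147 scene [3.439, 0.56] top [3.339, 0.21]
```

Request:
{"op": "arm_command", "data": {
  "series": [0,0.003,-0.0001,0,0,0,0.0059,-0.0005,0,0,0,0.0088,-0.0012,0,0,0,0.0116,-0.002,0,0,0,0.0144,-0.0032,0,0,0,0.017,-0.0046,0,0,0,0.017,-0.0046,0,0,0,0.017,-0.0046,0,0,0,0.017,-0.0046,0,0,0,0.017,-0.0046,0,0]
}}

```text
t: 15.6
tool_pos: [0.5698, -0.1078, 0.0781]
tool_rot: [-0.0, 1.0, -0.007, 0.0]
contact_force: [-4.6, 5.1, 8.4]
grip_width: 0.015
```

```bash
python3 -c "
from dial import *;log()"
```

```text
15.6 [ 0.5698 -0.1078  0.0781] [-4.6  5.1  8.4] 0.015 scene [3.438, 0.56] top [3.354, 0.21]
```

Request:
{"op": "arm_command", "data": {
  "series": [0,0.0025,-0.0016,0,0,0,0.0049,-0.0034,0,0,0,0.007,-0.0054,0,0,0,0.009,-0.0076,0,0,0,0.0109,-0.0099,0,0,0,0.0124,-0.0124,0,0,0,0.0124,-0.0124,0,0,0,0.0124,-0.0124,0,0,0,0.0124,-0.0124,0,0,0,0.0124,-0.0124,0,0]
}}

```text
t: 16.7
tool_pos: [0.582, -0.0966, 0.0781]
tool_rot: [0.0, 1.0, -0.007, -0.0]
contact_force: [-4.7, 1.6, 11.0]
grip_width: 0.0148
```

```bash
python3 -c "
from dial import *;log()"
```

```text
16.7 [ 0.582  -0.0966  0.0781] [-4.7  1.6 11. ] 0.0148 scene [3.504, 0.56] top [3.354, 0.2]
```

Request:
{"op": "arm_command", "data": {
  "series": [0,0.0014,-0.0026,0,0,0,0.0025,-0.0054,0,0,0,0.0034,-0.0082,0,0,0,0.004,-0.0111,0,0,0,0.0044,-0.014,0,0,0,0.0046,-0.017,0,0,0,0.0046,-0.017,0,0,0,0.0046,-0.017,0,0,0,0.0046,-0.017,0,0,0,0.0046,-0.017,0,0]
}}

```text
t: 17.8
tool_pos: [0.5874, -0.0814, 0.0781]
tool_rot: [0.001, 1.0, -0.008, 0.0]
contact_force: [-1.6, -2.6, 6.7]
grip_width: 0.0145
```

```bash
python3 -c "
from dial import *;log()"
```

```text
17.8 [ 0.5874 -0.0814  0.0781] [-1.6 -2.6  6.7] 0.0145 scene [3.754, 0.47] top [6.021, 0.06]
```

Request:
{"op": "arm_command", "data": {
  "series": [0,-0.0001,-0.003,0,0,0,-0.0005,-0.0059,0,0,0,-0.0012,-0.0088,0,0,0,-0.002,-0.0116,0,0,0,-0.0032,-0.0144,0,0,0,-0.0046,-0.017,0,0,0,-0.0046,-0.017,0,0,0,-0.0046,-0.017,0,0,0,-0.0046,-0.017,0,0,0,-0.0046,-0.017,0,0]
}}

```text
t: 18.9
tool_pos: [0.5843, -0.0634, 0.0782]
tool_rot: [0.0, 1.0, -0.007, 0.002]
contact_force: [4.9, -0.7, 2.2]
grip_width: 0.0148
```

```bash
python3 -c "
from dial import *;log()"
```

```text
18.9 [ 0.5843 -0.0634  0.0782] [ 4.9 -0.7  2.2] 0.0148 scene [0.684, 0.35] top [5.693, 0.1]
```

```bash
python3 - <<'E'
import numpy as np,cv2,glob
f=sorted(glob.glob('pics/scene_1[78]*.npy'))+sorted(glob.glob('pics/top_1[78]*.npy'));print(f)
g=[cv2.resize(np.load(x),(290,290),interpolation=2) for x in f]
im=np.vstack([np.hstack(g[:2]),np.hstack(g[2:4])]);cv2.imwrite('pics/f.png',np.clip(im[:,:,::-1]*1.5,0,255))
E
```

```text
['pics/scene_17.80.npy', 'pics/scene_18.90.npy', 'pics/top_17.80.npy', 'pics/top_18.90.npy'][ WARN:0@0.070] global loadsave.cpp:1063 imwrite_ Unsupported depth image for selected encoder is fallbacked to CV_8U.
```

View pics/f.png

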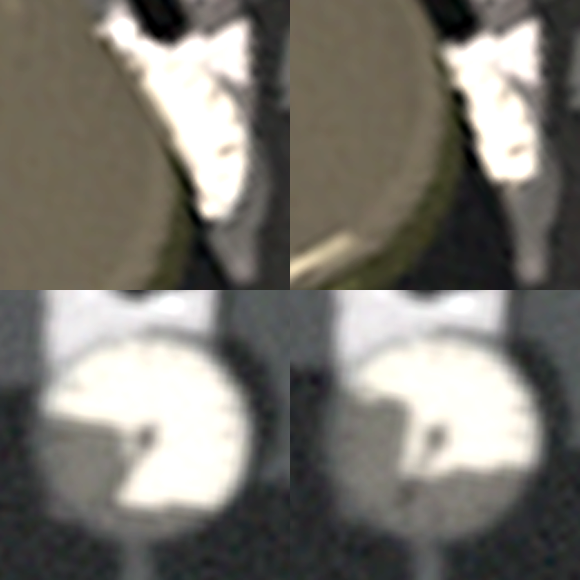

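Request:
{"op": "arm_command", "data": {
  "series": [0,-0.0008,-0.0012,0,0,0,-0.0016,-0.0025,0,0,0,-0.0025,-0.0037,0,0,0,-0.0034,-0.0049,0,0,0,-0.0034,-0.0049,0,0,0,-0.0034,-0.0049,0,0,0,-0.0034,-0.0049,0,0,0,-0.0034,-0.0049,0,0,0,-0.0034,-0.0049,0,0,0,-0.0034,-0.0049,0,0]
}}

```text
t: 20.0
tool_pos: [0.5812, -0.0581, 0.0782]
tool_rot: [0.0, 1.0, -0.007, 0.002]
contact_force: [6.3, 0.1, 0.8]
grip_width: 0.015
```

```bash
python3 -c "
from dial import *;log()"
```

```text
20.0 [ 0.5812 -0.0581  0.0782] [6.3 0.1 0.8] 0.015 scene [0.231, 0.41] top [4.724, 0.11]
```

Request:
{"op": "arm_command", "data": {
  "series": [0,-0.001,-0.001,0,0,0,-0.002,-0.002,0,0,0,-0.003,-0.003,0,0,0,-0.0042,-0.0042,0,0,0,-0.0042,-0.0042,0,0,0,-0.0042,-0.0042,0,0,0,-0.0042,-0.0042,0,0,0,-0.0042,-0.0042,0,0,0,-0.0042,-0.0042,0,0,0,-0.0042,-0.0042,0,0]
}}

```text
t: 21.1
tool_pos: [0.577, -0.0533, 0.0782]
tool_rot: [-0.0, 1.0, -0.007, 0.002]
contact_force: [5.9, 1.3, 2.3]
grip_width: 0.0147
```

```bash
python3 -c "
from dial import *;log()
import glob
f=sorted(glob.glob('pics/top_[12]*.npy'))[-5:];print(f)
g=[cv2.resize(np.load(x)[30:130,30:130],(260,260),interpolation=2).astype('f4') for x in f]
g=[255*(x/255)**.6 for x in g]+[g[0]*0]
cv2.imwrite('pics/g.png',np.clip(np.vstack([np.hstack(g[:3]),np.hstack(g[3:])])[:,:,::-1],0,255).astype('u1'))"
```

```text
21.1 [ 0.577  -0.0533  0.0782] [5.9 1.3 2.3] 0.0147 scene [9.937, 0.76] top [3.44, 0.15]
['pics/top_16.70.npy', 'pics/top_17.80.npy', 'pics/top_18.90.npy', 'pics/top_20.00.npy', 'pics/top_21.10.npy']
```

View pics/g.png

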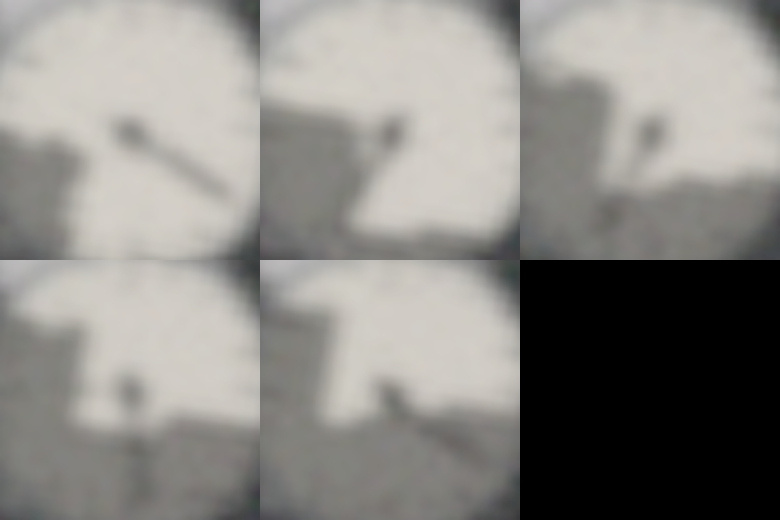

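Request:
{"op": "arm_command", "data": {
  "series": [0,0.0021,0.0021,0,0,0,0.0042,0.0042,0,0,0,0.006,0.0065,0,0,0,0.0076,0.009,0,0,0,0.009,0.0117,0,0,0,0.0101,0.0144,0,0,0,0.0101,0.0144,0,0,0,0.0101,0.0144,0,0,0,0.0101,0.0144,0,0,0,0.0101,0.0144,0,0]
}}

```text
t: 22.2
tool_pos: [0.5859, -0.0673, 0.0782]
tool_rot: [-0.0, 1.0, -0.007, 0.001]
contact_force: [0.6, 2.7, 5.6]
grip_width: 0.015
```

```bash
python3 -c "
from dial import *;log()"
```

```text
22.2 [ 0.5859 -0.0673  0.0782] [0.6 2.7 5.6] 0.015 scene [3.47, 0.29] top [6.136, 0.08]
```

Request:
{"op": "arm_command", "data": {
  "series": [0,0.0008,0.0028,0,0,0,0.0015,0.0057,0,0,0,0.0019,0.0086,0,0,0,0.0021,0.0116,0,0,0,0.0019,0.0146,0,0,0,0.0015,0.0175,0,0,0,0.0015,0.0175,0,0,0,0.0015,0.0175,0,0,0,0.0015,0.0175,0,0,0,0.0015,0.0175,0,0]
}}

```text
t: 23.3
tool_pos: [0.5869, -0.085, 0.0781]
tool_rot: [-0.0, 1.0, -0.007, 0.0]
contact_force: [-1.3, 2.3, 7.5]
grip_width: 0.0146
```

```bash
python3 - <<'E'
from dial import *
import json
from scipy.optimize import least_squares
log()
D=np.array([json.loads(l) for l in open('log.txt')])
f=lambda q:np.hypot(D[:,1]-q[0],D[:,2]-q[1])-.034
q=least_squares(f,[.554,-.078]).x;print('centre',q,'res mm',np.round(f(q)*1e3,2))
a=np.degrees(np.arctan2(-(D[:,2]-q[1]),-(D[:,1]-q[0])))  # ccw from -x ... mirrored sign check
a=(np.degrees(np.arctan2(D[:,2]-q[1],D[:,1]-q[0]))+180)%360
print(np.c_[D[:,0],a,D[:,3:]].round(2))
E
```

```text
23.3 [ 0.5869 -0.085   0.0781] [-1.3  2.3  7.5] 0.0146 scene [3.993, 0.63] top [5.268, 0.13]
centre [ 0.55359713 -0.07792911] res mm [ 0.01  0.03 -0.04 -0.01 -0.    0.02 -0.   -0.03 -0.02 -0.01  0.04  0.01]
[[1.1200e+01 1.4700e+00 3.3600e+00 5.0000e-01 3.4300e+00 1.5000e-01]
 [1.2300e+01 3.0900e+01 3.4400e+00 5.6000e-01 3.4300e+00 2.0000e-01]
 [1.3400e+01 6.0150e+01 3.4400e+00 5.6000e-01 3.3500e+00 2.1000e-01]
 [1.4500e+01 8.9320e+01 3.4400e+00 5.6000e-01 3.3400e+00 2.1000e-01]
 [1.5600e+01 1.1839e+02 3.4400e+00 5.6000e-01 3.3500e+00 2.1000e-01]
 [1.6700e+01 1.4661e+02 3.5000e+00 5.6000e-01 3.3500e+00 2.0000e-01]
 [1.7800e+01 1.7409e+02 3.7500e+00 4.7000e-01 6.0200e+00 6.0000e-02]
 [1.8900e+01 2.0534e+02 6.8000e-01 3.5000e-01 5.6900e+00 1.0000e-01]
 [2.0000e+01 2.1569e+02 2.3000e-01 4.1000e-01 4.7200e+00 1.1000e-01]
 [2.1100e+01 2.2637e+02 9.9400e+00 7.6000e-01 3.4400e+00 1.5000e-01]
 [2.2200e+01 1.9812e+02 3.4700e+00 2.9000e-01 6.1400e+00 8.0000e-02]
 [2.3300e+01 1.6792e+02 3.9900e+00 6.3000e-01 5.2700e+00 1.3000e-01]]
```

Request:
{"op": "arm_command", "data": {
  "series": [0,-0.0003,0.0012,0,0,0,-0.0006,0.0023,0,0,0,-0.001,0.0035,0,0,0,-0.0013,0.0046,0,0,0,-0.0013,0.0046,0,0,0,-0.0013,0.0046,0,0,0,-0.0013,0.0046,0,0,0,-0.0013,0.0046,0,0,0,-0.0013,0.0046,0,0,0,-0.0013,0.0046,0,0]
}}

```text
t: 24.4
tool_pos: [0.5857, -0.0892, 0.0782]
tool_rot: [-0.0, 1.0, -0.007, 0.001]
contact_force: [-0.3, 4.0, 6.7]
grip_width: 0.0151
```

```bash
python3 - <<'E'
from dial import *
import json,glob
log()
D=np.array([json.loads(l) for l in open('log.txt')])
a=(np.degrees(np.arctan2(D[:,2]+.07793,D[:,1]-.5536))+180)%360
print(np.c_[D[:,0],a,D[:,3:]][-3:].round(2))
f=['pics/top_%.2f.npy'%t for t in D[[7,8,10,11,12,6],0]]
g=[255*(cv2.resize(np.load(x)[30:130,30:130],(260,260),interpolation=2).astype('f4')/255).clip(0)**.7 for x in f]
cv2.imwrite('pics/k.png',np.clip(np.vstack([np.hstack(g[:3]),np.hstack(g[3:])])[:,:,::-1],0,255).astype('u1'))
E
```

```text
24.4 [ 0.5857 -0.0892  0.0782] [-0.3  4.   6.7] 0.0151 scene [4.239, 0.43] top [4.465, 0.25]
[[2.2200e+01 1.9813e+02 3.4700e+00 2.9000e-01 6.1400e+00 8.0000e-02]
 [2.3300e+01 1.6792e+02 3.9900e+00 6.3000e-01 5.2700e+00 1.3000e-01]
 [2.4400e+01 1.6072e+02 4.2400e+00 4.3000e-01 4.4600e+00 2.5000e-01]]
```

View pics/k.png

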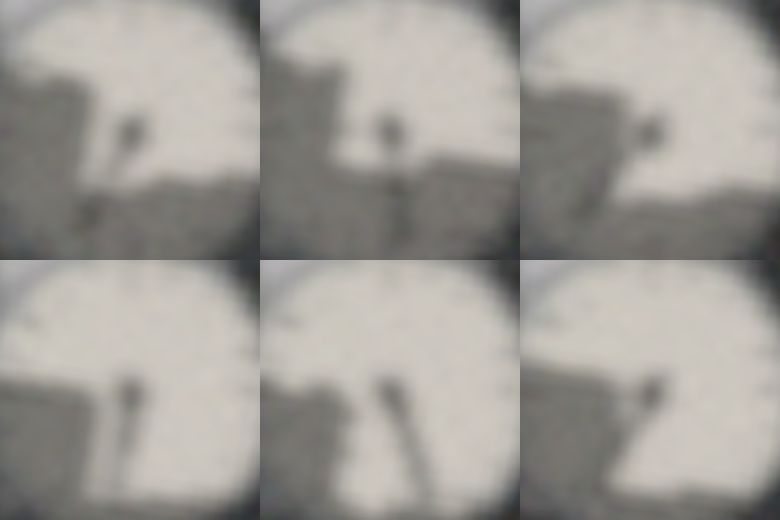

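Request:
{"op": "arm_command", "data": {
  "series": [0,0.0009,-0.0029,0,0,0,0.0015,-0.0058,0,0,0,0.0019,-0.0087,0,0,0,0.002,-0.0116,0,0,0,0.0018,-0.0145,0,0,0,0.0013,-0.0174,0,0,0,0.0013,-0.0174,0,0,0,0.0013,-0.0174,0,0,0,0.0013,-0.0174,0,0,0,0.0013,-0.0174,0,0]
}}

```text
t: 25.5
tool_pos: [0.5874, -0.0745, 0.0781]
tool_rot: [0.001, 1.0, -0.008, 0.001]
contact_force: [1.0, -3.6, 7.0]
grip_width: 0.0148
```

```bash
cat > a.py <<'E'
from dial import *
import json
log()
D=np.array([json.loads(l) for l in open('log.txt')])
a=(np.degrees(np.arctan2(D[:,2]+.07793,D[:,1]-.5536))+180)%360
print(a[-1].round(2))
E
python3 a.py
```

```text
25.5 [ 0.5874 -0.0745  0.0781] [ 1.  -3.6  7. ] 0.0148 scene [3.452, 0.32] top [6.177, 0.13]
185.87
```

Request:
{"op": "arm_command", "data": {
  "series": [0,-0.0001,-0.001,0,0,0,-0.0003,-0.0021,0,0,0,-0.0003,-0.0021,0,0,0,-0.0003,-0.0021,0,0,0,-0.0003,-0.0021,0,0,0,-0.0003,-0.0018,0,0,0,-0.0003,-0.0014,0,0,0,-0.0003,-0.0014,0,0,0,-0.0003,-0.0014,0,0,0,-0.0003,-0.0014,0,0]
}}

```text
t: 26.6
tool_pos: [0.5872, -0.0728, 0.0782]
tool_rot: [0.001, 1.0, -0.008, 0.001]
contact_force: [1.8, -3.6, 6.0]
grip_width: 0.0149
```

```bash
python3 a.py
```

```text
26.6 [ 0.5872 -0.0728  0.0782] [ 1.8 -3.6  6. ] 0.0149 scene [3.454, 0.32] top [6.208, 0.13]
188.67
```

Request:
{"op": "arm_command", "data": {
  "series": [0,-0.0001,-0.001,0,0,0,-0.0001,-0.0012,0,0,0,-0.0001,-0.0012,0,0,0,-0.0001,-0.0012,0,0,0,-0.0001,-0.0012,0,0,0,-0.0001,-0.0008,0,0,0,-0.0001,-0.0003,0,0,0,-0.0001,-0.0003,0,0,0,-0.0001,-0.0003,0,0,0,-0.0001,-0.0003,0,0]
}}

```text
t: 27.7
tool_pos: [0.5871, -0.0724, 0.0781]
tool_rot: [0.001, 1.0, -0.008, 0.001]
contact_force: [2.0, -2.9, 6.0]
grip_width: 0.0148
```

```bash
python3 a.py
```

```text
27.7 [ 0.5871 -0.0724  0.0781] [ 2.  -2.9  6. ] 0.0148 scene [3.457, 0.34] top [6.239, 0.12]
189.33
```

Release and lift clear, then move sideways so both cameras see the dial.

Request:
{"op": "arm_command", "data": {
  "series": [0.15,0,0.0003,0,0,0.3,0,0.0005,0,0,0.5,0,0.0005,0,0,0.7,0,0.0005,0,0,0.7,0,0.0005,0,0,0.7,0,0.0005,-0.01,0,0.7,0,0.0005,-0.025,0,0.7,0,0.0005,-0.045,0,0.7,0,0.0005,-0.07,0,0.7,0,0.0005,-0.1,0]
}}

```text
t: 28.8
tool_pos: [0.586, -0.0715, 0.1792]
tool_rot: [-0.0, 1.0, -0.007, -0.0]
contact_force: [0.1, 0.6, 0.3]
grip_width: 0.0596
```

Request:
{"op": "arm_command", "data": {
  "series": [0.7,0,0.03,-0.02,0,0.7,0,0.06,-0.03,0,0.7,-0.01,0.09,-0.03,0,0.7,-0.02,0.12,-0.03,0,0.7,-0.03,0.15,-0.03,0,0.7,-0.04,0.18,-0.03,0,0.7,-0.05,0.21,-0.03,0,0.7,-0.06,0.24,-0.03,0,0.7,-0.06,0.25,-0.03,0,0.7,-0.06,0.25,-0.03,0]
}}

```text
t: 29.8
tool_pos: [0.5224, -0.3224, 0.2083]
tool_rot: [0.0, 1.0, -0.009, 0.0]
contact_force: [0.6, 0.2, 0.2]
grip_width: 0.0595
```

```bash
python3 - <<'E'
from dial import *
st=ctrl.get_state();print(st['t'],st['tool_pos'],st['contact_force'])
g=[]
for n in('scene','top'):
    im=dial(n,[.557,.0393,.045]);a=ang2(im);print(n,a[0]/36,a[1]);g.append(cv2.resize(im,(390,390),interpolation=2))
cv2.imwrite('pics/m.png',np.hstack(g)[:,:,::-1])
s=cap('scene');t=cap('top');save(s,'scene_end.png');save(t,'top_end.png')
E
```

```text
29.8 [ 0.52236333 -0.32235595  0.20829017] [0.62461748 0.18553544 0.2389918 ]
scene 6.4311821228867885 0.77676207
top 6.30882052856711 0.2495095
```

View pics/m.png

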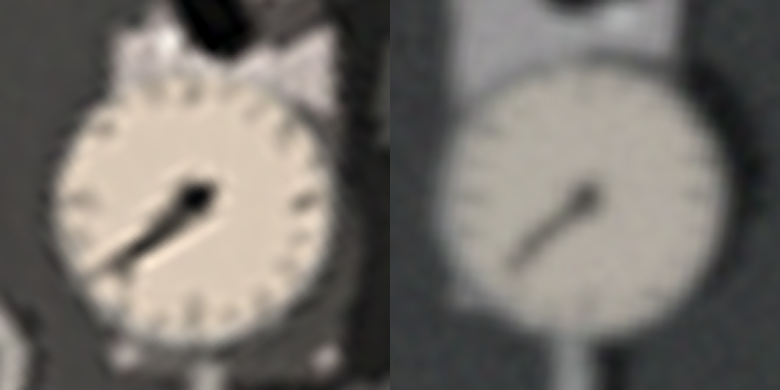

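```bash
python3 - <<'E'
from h import *
a=cv2.imread('pics/top0.png');b=cv2.imread('pics/top_end.png')
m=lambda i:[np.round(np.argwhere(cv2.inRange(cv2.cvtColor(i[225:255,300:340],cv2.COLOR_BGR2HSV),(10,120,80),(30,255,255))).mean(0),1)]
print('nut',m(a),m(b)); print(ctrl.job_done())
E
```

```text
nut [array([14.2, 21.7])] [array([14.4, 21.4])]
the job is handed in; nothing more can be done
None
```

The carrier is standing with its highest spot under the plunger, the gripper has let go, and the job is handed in at about 30 s of the allowed 72 s.

- **Indicator:** I gripped the post and slid the carriage up until the dial read about 3.4 mm on the plain rim.
- **Finding the spot:** I turned the carrier by its knob through about 226° and found one high spot. Matching the readings on its two flanks put the centre at a crank angle of about 189.4°.
- **Setting it:** I set the crank to a measured 189.3° and released it.

**Last checks**
- **Dial after letting go:** with the arm clear it read 6.43 mm in the scene camera and 6.31 mm in the top camera. That is about 3.0 mm above the plain rim, matching the stated height of the highest spot. The plunger is well short of 9.2 mm.
- **Bystanders:** the nut is unmoved to within 0.3 pixels. I did not re-measure the other things; the arm went nowhere near them.

**Limits**
- **Unswept rim:** I did not sweep the remaining 130° or so, so I never saw the lesser spot. I called this one the highest because its height matches the stated 3 mm.
- **Shadowed readings:** near the peak the scene camera's view of the dial was blocked and shadows fell across it. The readings there came from the top camera only and are good to about 0.1–0.3 mm, so the peak angle is good to about 1–2°.

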